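# Switch on the burner blower under its flip guard

## Task

Switch on the burner blower: lift the red guard on its switch box with the back of a finger, flip the toggle beneath it fully over to the far (on) side, then draw the finger out and let the guard drop fully shut. Work gently, grip nothing, and leave the yellow-guarded switch and the loose things on the bench as they are.

Things in the scene. Friction and masses are not known exactly. Their poses are not given: they have to be found in the camera images.
- red_box: switch box of the burner blower, grey cast box 120 (its x) x 100 (its y) x 90 mm high, fixed to the bench on feet 140 mm wide; origin at the centre of its underside; its -x face is the front, turned roughly to the robot, its +x face the back; its top face is level, 90 mm above the bench. On top is a red translucent guard covering a toggle
- red_hinge (a point): middle of the red guard's hinge pin; the pin runs along the box's y, 28 mm behind the box's centre and 6 mm above its top face
- red_lip (a point): middle of the red guard's lift lip, its rolled front edge (6 mm thick, 70 mm wide). The guard is a light (about 80 g) hollow cover 70 mm wide (65 mm inside) and 48 mm high; its front wall meets the lip 90 mm in front of the pin, and the lip, a 3 mm sheet, runs on level to the rolled edge 107 mm in front of the pin. Shut, the lip lies 6 mm above the level of the box's top face and it overhangs the front of the box by 22 mm, so a finger has free air beneath it there
- red_guard (a joint): opening of the red guard, rad: 0 shut, grows as the lip rises and swings back, stop at 1.2; it has no catch and falls shut by its own weight from any angle, so it must be kept up by the finger while the toggle is worked
- red_toggle (a joint): red switch's toggle, rad: 0 off (leaning 0.35 rad from upright to the front of the box), 0.70 on (leaning 0.35 rad to the back); an over-centre spring snaps it to the nearer end from 0.35; flipping it takes about 3 N at the tip, more lower down
- red_toggle_tip (a point): free end of the red switch's aluminium bat toggle, 38 mm long, 9 mm thick at the foot and 14 mm near the tip; its pivot lies 36 mm in front of the box's centre and 6 mm above the box's top face, and it swings in the box's x-z plane. Its tip stands 42 mm above the top face, and the nut at its foot (22 mm across) 4 mm
- yellow_box: switch box of the polishing motor, the same as the red one but with a yellow guard; to be left alone; origin at the centre of its underside
- yellow_guard (a joint): opening of the yellow guard, rad: 0 shut
- yellow_toggle (a joint): yellow switch's toggle, rad: 0 off, 0.70 on
- jar_mid (a point): middle of a loose amber jar with a steel cap, 54 mm across and 62 mm tall, standing in front of the gap between the boxes (this point is half-way up)
- censer_mid (a point): middle of a loose bronze incense burner, square, 102 mm wide and 128 mm tall, standing at the outer side of one box (this point is 60 mm above its foot)
- hammer: loose hammer, 200 mm long, lying on the bench at the outer side of one box; origin at the bench under it, handle towards its -x
There are look-alikes about, which are no part of the job. What is shaped like the red_box but pink or turquoise is not meant.

How it is judged:
By the outcome, as a careful person would: the job done as asked, in the order asked, and still so for the second after the job is handed in, with the robot touching nothing.
It also fails if it takes over 38 s, if anything falls off the work surface, if the arm or the gripper's body presses on something with over 40 N, if the wrist force passes 120 N, or if a joint passes its speed limit or range.

## Robot

A 6-joint arm with a two-finger parallel gripper is mounted at the origin on the work surface. World frame = base frame: x ahead of the robot, y to its left, z up, the work surface at z = 0. Lengths are in mm, angles in rad, forces in N, time in s.
With the tool pointing down it reaches from about 375 to 975 mm from the base axis. Payload 3.8 kg.
Tool frame: the origin (TCP) lies between the finger pads; the fingertips stand bot.tip_reach ahead of it and the grasp point (between the pads) lies 11 mm behind it (bot.tip_reach is the distance from the TCP to the fingertips, in mm); z points along the fingers, y is the line along which they close (so a half turn about z gives the same grasp; the last joint's range is limited). The gripper opens to 88 mm and grips with 3 to 60 N. Pads are 18 mm wide; open, the fingers measure 123 mm over their backs; the gripper's body (75 mm by 187 mm) begins 45 mm behind the grasp point.
Start: joints at [-1.237, 0.264, 1.604, -0, 1.274, -0.037], TCP at [244.588, -629.122, 246.706] pointing down, gripper open.
Joint ranges: [-2.63, 2.63], [-0.94, 2.18], [0.31, 2.57], [-1.31, 4.45], [0, 2.66], [-2.55, 2.55]. Speed limits (rad/s): [2.57, 2.57, 3.14, 3.14, 3.14, 3.14].

## Interface

Orientations are given as [roll, pitch, yaw] about the fixed x, y, z axes, in that order (R = Rz(yaw) Ry(pitch) Rx(roll)).
In Python, from workcell import bot gives the robot as it stands. The module is installed in compiled form; this text tells all that it offers.
- The arm moves only by the shell command python3 -m crank 'ROWS' [OPENING] [FORCE]. ROWS is JSON, a list of rows, each a list of 6 numbers: the shift along the world's x, y, z normalised to -1 to 1, where 1 is 120 mm, then the turn, a rotation vector about the world's x, y, z normalised to -1 to 1, where 1 is 360 degrees. In form: [[dx, dy, dz, rx, ry, rz], ...]. A call has exactly 5 rows; each row is the pose to reach, as a shift and turn from the pose commanded when the call began, turning the shorter way round; what a row does not reach only later rows make up. A row lasts 1/10 s, in which the tool goes at most 50 mm and 8.59 degrees, less where a joint would pass 70% of its speed; a pose out of reach is approached as far as the arm can. A call with a number of a shift or a turn outside -1 to 1 is refused whole. A call with a gripper value outside its range is refused whole. OPENING is the gripper command: -1 is fully open, 1 is shut, values between are in proportion, set as the call begins (- or left out, the last holds). The fingers move at their own pace and stop on an object; FORCE is the grip in N (left out, the last holds). Time passes only in rows, so rows that repeat a pose let the fingers close, or fill a call up. It gives the time, the measured TCP pose, the force, the opening and the grip force at its end, in the units of the state.
- bot.get_state(): the state, without advancing time (a new reading comes with each control period).
- bot.get_image(name): name is "side" or "top"; returns a dict with "frame" (400x640x3 uint8, blue, green, red), "depth" (400x640 float32, mm along the optical axis (not along the pixel's ray), 0 where there is no reading), "fx", "fy", "cx", "cy" (pixels), "k1" (the pictures are not rectified: a ray, as slopes to the right and down, at radius r is drawn at 1 + k1 r^2 times it, then the intrinsics apply), "R" (3x3) and "t" (3): a world point X has camera coordinates R X + t. Camera axes: x right, y down, z forward; pixel columns grow to the right and rows downward; lengths in mm; the calibration is good to about 2 mm. A picture is of the moment at which its call begins.
- bot.hand_in(): hands the job in; it is judged then, once.
The state is a dict: "time": time; "joint_positions": joint angles; "dq": joint speeds; "joint_efforts": joint torques, N m; "tool_pos": TCP position; "ee_rot": TCP orientation; "ft_force": force on the tool from outside, world axes, zero at the start; "moment": the same for the moment, N m; "finger_gap": finger opening in mm; "finger_force": force on a finger pad.
Only numpy, scipy, OpenCV 4.12 (cv2) and the standard library are available. Lean on these libraries where they do the work, as an engineer would, in place of code of your own. Each camera call takes 0.05 s, during which the arm holds its last target. There are 200 camera calls.

## Working session

There is one attempt and no reset: what is moved stays moved. The work goes in short steps, Python scripts to look and compute and a shell command to move; the robot and the scene stay as the last step left them, time stands still between calls to the robot, and variables do not carry over. Pictures are saved under pics/ and viewed, at most 10 in all, crops included, and the job is handed in when it is done.

```bash
mkdir -p pics
cat > h.py <<'E'
import numpy as np, cv2
from workcell import bot
def px2w(im,u,v,z=None,d=None):
    K=np.array([[im["fx"],0,im["cx"]],[0,im["fy"],im["cy"]],[0,0,1]],float)
    x=np.array([(u-im["cx"])/im["fx"],(v-im["cy"])/im["fy"]]);s=x.copy()
    for _ in range(20): s=x/(1+im["k1"]*(s@s))
    ray=np.array([s[0],s[1],1]);R=np.array(im["R"]);t=np.array(im["t"])
    o=-R.T@t; w=R.T@ray
    k=d if d is not None else (z-o[2])/w[2]
    return o+k*w
def w2px(im,X):
    c=np.array(im["R"])@np.array(X,float)+im["t"];s=c[:2]/c[2];s=s*(1+im["k1"]*(s@s))
    return s[0]*im["fx"]+im["cx"],s[1]*im["fy"]+im["cy"]
E
python3 - <<'E'
from h import *
import pickle
for n in("side","top"):
    im=bot.get_image(n);cv2.imwrite(f"pics/{n}0.png",im["frame"]);pickle.dump(im,open(n+"0.pkl","wb"))
    print(n,(-np.array(im["R"]).T@im["t"]).round(),im["fx"],im["k1"])
print(bot.get_state(),bot.tip_reach)
E
```

```text
side [ 499.  800. 1054.] 430.0089146062065 -0.08206429205821243
top [ 442.  -11. 1155.] 380.12478005372236 -0.05998630189472853
{'time': 0.1, 'joint_positions': array([-1.23691529e+00,  2.64687903e-01,  1.60520420e+00,  2.57939279e-05,
        1.27370471e+00, -3.68948139e-02]), 'dq': array([-0.00033051, -0.00046027, -0.00193212,  0.00125559,  0.00038912,
        0.00092832]), 'joint_efforts': array([-2.39800346e-05, -5.03619754e+01, -3.58071005e+01,  7.29827676e-02,
        2.33669806e-02, -5.75260833e-05]), 'tool_pos': array([ 244.38696304, -628.54885633,  245.52364123]), 'ee_rot': array([-3.13959076e+00, -9.85584334e-05,  3.70768179e-01]), 'ft_force': array([-0.13741152,  0.01585304, -0.63072696]), 'moment': array([ 0.02779088, -0.0155777 , -0.04028647]), 'finger_force': 0.0, 'finger_gap': 88.40864626498642} 8.0
```

View pics/side0.png

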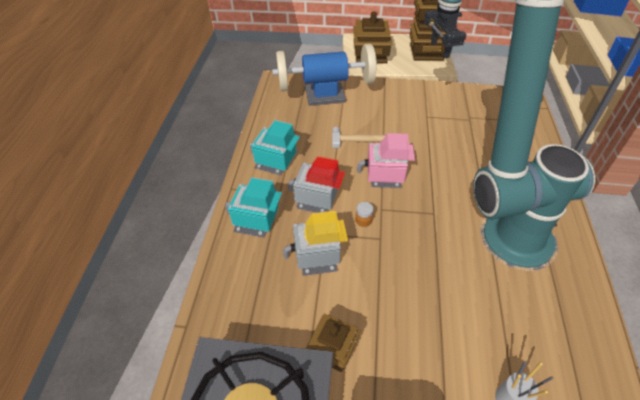

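View pics/top0.png

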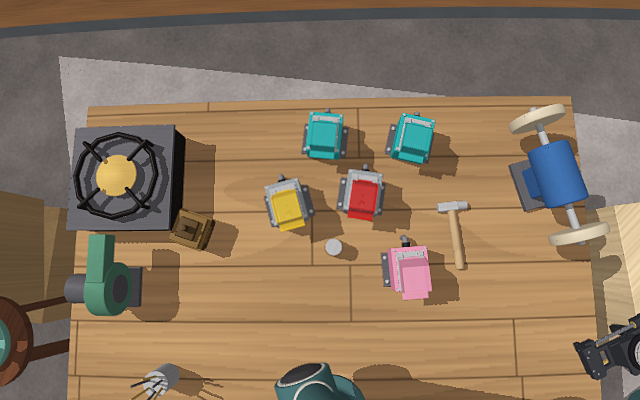

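The side view shows the red-guarded box at (320,182), yellow at (320,240), the jar at (365,213) and pink at (390,160). In the top view, up is +x and left is +y.

Look-alikes in the top view: red (362,193), pink (409,270), turquoise (325,135) and (412,137), yellow (288,205). I choose red at (362,193).

```bash
cat > m.py <<'E'
from h import *
import pickle
im=pickle.load(open("top0.pkl","rb"));f=im["frame"]
hsv=cv2.cvtColor(f,cv2.COLOR_BGR2HSV)
H,S,V=[hsv[...,i].astype(int) for i in range(3)]
red=((H<6)|(H>174))&(S>170)&(V>90); 
yel=(H>20)&(H<32)&(S>150)&(V>120)
for nm,m,(u0,u1,v0,v1) in(("red",red,(330,400,160,230)),("yel",yel,(255,320,170,240))):
    P=[];
    for v in range(v0,v1):
        for u in range(u0,u1):
            if m[v,u] and im["depth"][v,u]>0: P.append(px2w(im,u,v,d=im["depth"][v,u]))
    P=np.array(P); print(nm,len(P),"z pct",np.percentile(P[:,2],[2,20,50,80,98]).round())
    hi=P[P[:,2]>np.percentile(P[:,2],98)-8]
    for Q in (P,hi):
        r=cv2.minAreaRect(Q[:,:2].astype(np.float32));print(np.round(r[0],1),np.round(r[1],1),round(r[2],2))
        print(np.round(cv2.boxPoints(r)).tolist())
# grey box top pixels & jar
def cloud(u0,u1,v0,v1):
    return np.array([[*px2w(im,u,v,d=im["depth"][v,u]),u,v] for v in range(v0,v1) for u in range(u0,u1) if im["depth"][v,u]>0])
for w in((325,400,160,235),(255,322,170,240)):
    C=cloud(*w);b=C[(C[:,2]>82)];r=cv2.minAreaRect(b[:,:2].astype(np.float32));print("box",np.round(r[0],1),np.round(r[1],1),round(r[2],2),np.round(cv2.boxPoints(r)).tolist())
    b=C[(abs(C[:,2]-90)<4)];print("topface",len(b));
    if len(b)>5:r=cv2.minAreaRect(b[:,:2].astype(np.float32));print(np.round(r[0],1),np.round(r[1],1),round(r[2],2),np.round(cv2.boxPoints(r)).tolist())
J=cloud(318,350,232,262);J=J[J[:,2]>50];print("jar",J[:,:3].mean(0).round(),J[:,2].max())
s=pickle.load(open("side0.pkl","rb"))["frame"]
cv2.imwrite("pics/crop0.png",np.hstack([cv2.resize(f[150:240,320:410],(400,400),interpolation=2),cv2.resize(s[140:230,275:365],(400,400),interpolation=2)]))
E
python3 m.py
```

```text
red 889 z pct [ 95. 101. 142. 144. 147.]
[ 602.4 -102.4] [ 72.8 110.3] 80.44
[[542.0, -129.0], [651.0, -147.0], [663.0, -76.0], [554.0, -57.0]]
[ 604.5 -100.1] [67.3 68.8] 80.63
[[565.0, -128.0], [633.0, -139.0], [644.0, -72.0], [576.0, -61.0]]
yel 971 z pct [ 94. 104. 142. 144. 147.]
[576.4 113.6] [111.  81.] 13.42
[[513.0, 140.0], [532.0, 61.0], [640.0, 87.0], [621.0, 166.0]]
[579.3 108.5] [68.9 69.5] 14.67
[[537.0, 133.0], [555.0, 66.0], [621.0, 84.0], [604.0, 151.0]]
box [ 618.5 -102.5] [ 97.5 141.9] 80.2 [[540.0, -138.0], [680.0, -163.0], [697.0, -67.0], [557.0, -42.0]]
topface 450
[ 622.  -102.9] [ 96.3 134.6] 80.14 [[547.0, -139.0], [680.0, -162.0], [697.0, -67.0], [564.0, -44.0]]
box [593.4 111.9] [142.5 100.3] 14.66 [[512.0, 142.0], [537.0, 45.0], [675.0, 81.0], [650.0, 178.0]]
topface 444
[596.  112.2] [134.6  99.8] 14.45 [[518.0, 144.0], [543.0, 47.0], [674.0, 81.0], [649.0, 177.0]]
jar [474. -19.  62.] 66.27617608087394
```

View pics/crop0.png

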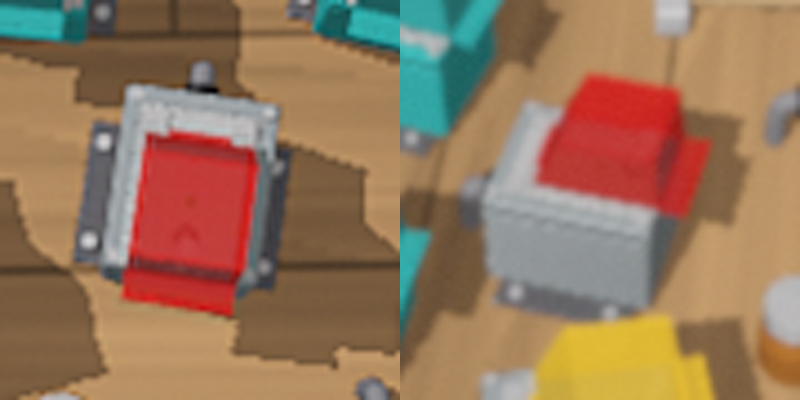

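The crop confirms it: a grey box with a red guard. The lip points toward the robot (crop bottom), which is pixel (360,217) in the top view, and the box yaw is about -9.8°. From the cloud the origin is about (629,-104) and the lip about (551.5,-91).

First I'll move up and over with the gripper shutting, adding a small tilt so I can identify the kinematics.

```bash
python3 -c "
from workcell import bot;s=bot.get_state();print([*s['joint_positions'].round(4)],s['tool_pos'].round(1),s['ee_rot'].round(4))"
python3 -m crank '[[0.1,0.2,0.2,0,0,0],[0.2,0.4,0.4,0,0,0],[0.3,0.6,0.6,0,0.02,0],[0.4,0.8,0.8,0,0.04,0],[0.4,0.9,0.9,0,0.06,0]]' 1 3
python3 -c "
from workcell import bot;s=bot.get_state();print([*s['joint_positions'].round(4)],s['tool_pos'].round(1),s['ee_rot'].round(4))"
python3 -m crank '[[0.2,0.4,0,0,0,-0.02],[0.4,0.8,0,0,0,-0.04],[0.5,1,0,0,0,-0.06],[0.5,1,0,0,0,-0.06],[0.5,1,0,0,0,-0.06]]'
python3 -c "
from workcell import bot;s=bot.get_state();print([*s['joint_positions'].round(4)],s['tool_pos'].round(1),s['ee_rot'].round(4))"
```

```text
[np.float64(-1.2369), np.float64(0.2647), np.float64(1.6052), np.float64(0.0), np.float64(1.2737), np.float64(-0.0369)] [ 244.4 -628.5  245.5] [-3.1396e+00 -1.0000e-04  3.7080e-01]
time: 0.6
tool_pos: [293.9, -520.3, 358.4]
ee_rot: [-3.003, 0.353, 0.395]
ft_force: [-0.1, -0.5, 0.2]
finger_gap: 50.3
finger_force: 0.0
[np.float64(-0.9316), np.float64(0.2072), np.float64(1.5131), np.float64(-0.3048), np.float64(1.6471), np.float64(0.28)] [ 293.9 -520.3  358.4] [-3.0027  0.3534  0.3954]
time: 1.1
tool_pos: [352.6, -401.2, 354.4]
ee_rot: [-2.999, 0.351, 0.022]
ft_force: [0.2, 0.1, 0.8]
finger_gap: 10.4
finger_force: 0.0
[np.float64(-0.8012), np.float64(0.1696), np.float64(1.5641), np.float64(-0.1561), np.float64(1.752), np.float64(0.7715)] [ 352.6 -401.2  354.4] [-2.9992  0.3508  0.0219]
```

```bash
cat > kin.py <<'E'
import numpy as np
from scipy.spatial.transform import Rotation as Ro
from scipy.optimize import least_squares
D=[([-1.2369,.2647,1.6052,0,1.2737,-.0369],[244.4,-628.5,245.5],[-3.1396,-.0001,.3708]),
([-.9316,.2072,1.5131,-.3048,1.6471,.28],[293.9,-520.3,358.4],[-3.0027,.3534,.3954]),
([-.8012,.1696,1.5641,-.1561,1.752,.7715],[352.6,-401.2,354.4],[-2.9992,.3508,.0219])]
E=lambda a,t:Ro.from_euler(a,t)
def rot(q): return E('z',q[0])*E('y',q[1]+q[2])*E('z',q[3])*E('y',q[4])*E('z',q[5])
C=(rot(D[0][0]).inv()*Ro.from_euler('xyz',D[0][2]))
C=E('z',round(C.as_euler('zyx')[0]/(np.pi/2))*np.pi/2)
def fk(q,p):
    h,L1,L2,d,a=p
    x=E('y',q[1]).apply([0,0,L1])+E('y',q[1]+q[2]).apply([a,0,L2])
    R=rot(q); return E('z',q[0]).apply(x)+[0,0,h]+R.apply([0,0,d]),R*C
f=lambda p:np.concatenate([fk(q,p)[0]-t for q,t,_ in D]+[[0.05*p[4]]])
s=least_squares(f,[300,500,500,200,0]);P=s.x
def ik(pos,R,q0):
    g=lambda q:np.concatenate([(fk(q,P)[0]-pos)/100,(fk(q,P)[1].inv()*R).as_rotvec()])
    lo=np.array([-2.63,-.94,.31,-1.31,0,-2.55]);hi=np.array([2.63,2.18,2.57,4.45,2.66,2.55])
    return least_squares(g,np.clip(q0,lo+1e-3,hi-1e-3),bounds=(lo,hi))
yaw=np.radians(-9.8);O=np.array([629.3,-104.4,90])
def box(x,z,y=0): return O+[x*np.cos(yaw)-y*np.sin(yaw),x*np.sin(yaw)+y*np.cos(yaw),z]
def tgt(cx,cz,al,xs):  # corner in box frame, tilt below horizontal; xs=+1 tool x up
    a=np.array([np.cos(al),-np.sin(al)]);n=np.array([np.sin(al),np.cos(al)])
    c=np.array([cx,cz])-9*n-8*a
    z=E('z',yaw).apply([a[0],0,a[1]]);x=xs*E('z',yaw).apply([n[0],0,n[1]])
    return box(*c),Ro.from_matrix(np.column_stack([x,np.cross(z,x),z]))
E
python3 - <<'E'
from kin import *
print(P.round(1),abs(s.fun).max(),C.as_rotvec())
for q,t,e in D: print((fk(q,P)[1].inv()*Ro.from_euler('xyz',e)).magnitude())
for al in(25,30,35,40,45):
  for xs in(1,-1):
    for c in((-120,0),(-66,0),(-34,36)):
      r=ik(*tgt(*c,np.radians(al),xs),[-.16,.2,2.2,3.1,1,-xs*1.57]);print(al,xs,c,round(r.cost,5),r.x.round(2))
E
```

```text
[-95.4 726.2 495.  242.4 -37.5] 23.636732897166098 [0.         0.         1.57079633]
2.940765633638645e-05
7.942310471993081e-05
7.015503405194019e-05
25 1 (-120, 0) 0.01393 [-0.16  0.03  2.57  3.18  0.44 -1.59]
25 1 (-66, 0) 5e-05 [-0.16  0.14  2.57  3.16  0.69 -1.58]
25 1 (-34, 36) 0.0 [-0.16  0.11  2.48  3.16  0.58 -1.58]
25 -1 (-120, 0) 0.01393 [-0.16  0.03  2.57  3.18  0.44  1.55]
25 -1 (-66, 0) 5e-05 [-0.16  0.14  2.57  3.16  0.69  1.56]
25 -1 (-34, 36) 0.0 [-0.16  0.11  2.48  3.16  0.58  1.56]
30 1 (-120, 0) 0.00359 [-0.16  0.03  2.57  3.17  0.43 -1.59]
30 1 (-66, 0) 0.0 [-0.16  0.12  2.53  3.16  0.56 -1.58]
30 1 (-34, 36) 0.0 [-0.16  0.09  2.44  3.16  0.44 -1.59]
30 -1 (-120, 0) 0.00359 [-0.16  0.03  2.57  3.17  0.43  1.55]
30 -1 (-66, 0) 0.0 [-0.16  0.12  2.53  3.16  0.56  1.56]
30 -1 (-34, 36) 0.0 [-0.16  0.09  2.44  3.16  0.44  1.56]
35 1 (-120, 0) 0.0 [-0.16  0.03  2.57  3.17  0.41 -1.59]
35 1 (-66, 0) 0.0 [-0.16  0.1   2.49  3.17  0.41 -1.59]
35 1 (-34, 36) 0.0 [-0.16  0.08  2.4   3.17  0.29 -1.59]
35 -1 (-120, 0) 0.0 [-0.16  0.03  2.57  3.17  0.41  1.55]
35 -1 (-66, 0) 0.0 [-0.16  0.1   2.49  3.17  0.41  1.56]
35 -1 (-34, 36) 0.0 [-0.16  0.08  2.4   3.17  0.29  1.55]
40 1 (-120, 0) 0.0 [-0.16  0.01  2.53  3.18  0.27 -1.6 ]
40 1 (-66, 0) 0.0 [-0.16  0.08  2.45  3.17  0.26 -1.6 ]
40 1 (-34, 36) 0.0 [-0.16  0.07  2.35  3.19  0.16 -1.61]
40 -1 (-120, 0) 0.0 [-0.16  0.01  2.53  3.18  0.27  1.54]
40 -1 (-66, 0) 0.0 [-0.16  0.08  2.45  3.17  0.26  1.55]
40 -1 (-34, 36) 0.0 [-0.16  0.07  2.35  3.19  0.16  1.53]
45 1 (-120, 0) 0.0 [-0.16  0.01  2.48  3.21  0.13 -1.63]
45 1 (-66, 0) 0.0 [-0.16  0.08  2.41  3.2   0.13 -1.62]
45 1 (-34, 36) 0.0 [-0.16  0.07  2.31  3.44  0.02 -1.86]
45 -1 (-120, 0) 0.0 [-0.16  0.01  2.48  3.21  0.13  1.51]
45 -1 (-66, 0) 0.0 [-0.16  0.08  2.41  3.2   0.13  1.52]
45 -1 (-34, 36) 0.0 [-0.16  0.07  2.31  3.44  0.02  1.28]
```

```bash
python3 - <<'E'
s=open('kin.py').read()
s=s.replace("h,L1,L2,d,a=p","h,L1,L2,d,a,b,c=p").replace("    x=E('y',q[1]).apply","    x=np.array([c,b,0])+E('y',q[1]).apply").replace("[[0.05*p[4]]]","[[0.01*p[4],.01*p[6],.01*(p[1]-p[2])]]").replace("200,0])","200,0,25,0])")
open('kin.py','w').write(s)
E
python3 - <<'E'
from kin import *
print(P.round(1),abs(s.fun).max())
for al in(30,35):
    for c in((-95,60),(-95,-2),(-66,0),(-34,36)):
      t=tgt(*c,np.radians(al),1);r=ik(*t,[-.16,.2,2.2,3.1,1,-1.57]);print(al,c,t[0].round(),round(r.cost,5),r.x.round(2))
E
```

```text
[248.9 517.1 566.2 332.    3.8  24.9  -0.7] 0.4912194994010065
30 (-95, 60) [524. -86. 146.] 0.01791 [-0.24 -0.26  2.57  2.28  0.06 -0.75]
30 (-95, -2) [524. -86.  84.] 0.03118 [-0.23 -0.09  2.57  2.91  0.16 -1.39]
30 (-66, 0) [553. -91.  86.] 0.01045 [-0.23 -0.01  2.57  3.    0.34 -1.48]
30 (-34, 36) [585. -97. 122.] 0.0 [-0.24  0.    2.57  3.01  0.48 -1.49]
35 (-95, 60) [524. -86. 147.] 0.00565 [-0.24 -0.26  2.57  1.99  0.06 -0.47]
35 (-95, -2) [524. -86.  85.] 0.0141 [-0.24 -0.1   2.57  2.83  0.14 -1.3 ]
35 (-66, 0) [553. -91.  87.] 0.00209 [-0.24 -0.02  2.57  2.97  0.31 -1.45]
35 (-34, 36) [584. -97. 123.] 0.0 [-0.24 -0.04  2.53  2.97  0.31 -1.44]
```

Run:
```python
from kin import *
for al in(40,45,50,55,60,65):
    for c in((-105,40),(-100,-6),(-76,-4),(-34,36)):
      t=tgt(*c,np.radians(al),1);o=[]
      for q0 in([-.16,.2,2.2,3.1,.5,-1.57],[-.16,.2,2.2,0,.5,1.57]):
        r=ik(*t,q0);o+=[round(r.cost,4),r.x.round(2).tolist()]
      print(al,c,*o)
```

```text
40 (-105, 40) 0.0035 [-0.21, -0.24, 2.57, 4.05, 0.0, -2.5] 0.0029 [-0.24, -0.25, 2.57, 1.23, 0.05, 0.3]
40 (-100, -6) 0.0055 [-0.24, -0.11, 2.57, 2.69, 0.1, -1.17] 0.0122 [-0.21, -0.13, 2.55, 0.37, 0.0, 1.17]
40 (-76, -4) 0.0003 [-0.24, -0.05, 2.57, 2.92, 0.23, -1.4] 0.0123 [-0.21, -0.08, 2.5, 0.48, 0.0, 1.07]
40 (-34, 36) 0.0 [-0.23, -0.07, 2.49, 2.84, 0.16, -1.31] 0.0044 [-0.21, -0.08, 2.43, 0.4, 0.0, 1.14]
45 (-105, 40) 0.0017 [-0.21, -0.24, 2.57, 4.09, 0.0, -2.55] 0.0 [-0.24, -0.25, 2.57, 0.86, 0.07, 0.66]
45 (-100, -6) 0.0002 [-0.24, -0.12, 2.57, 2.57, 0.09, -1.05] 0.0002 [-0.24, -0.12, 2.57, 2.57, 0.09, -1.05]
45 (-76, -4) 0.0 [-0.24, -0.07, 2.54, 2.74, 0.12, -1.22] 0.0 [-0.24, -0.07, 2.54, 2.74, 0.12, -1.22]
45 (-34, 36) 0.0 [-0.23, -0.08, 2.44, 1.64, 0.04, -0.11] 0.0 [-0.23, -0.08, 2.44, 1.64, 0.04, -0.11]
50 (-105, 40) 0.0076 [-0.21, -0.23, 2.57, 4.09, 0.0, -2.55] 0.0 [-0.24, -0.24, 2.51, 0.24, 0.18, 1.28]
50 (-100, -6) 0.0006 [-0.21, -0.12, 2.54, 3.69, 0.0, -2.15] 0.0 [-0.24, -0.12, 2.53, 0.87, 0.06, 0.65]
50 (-76, -4) 0.0 [-0.23, -0.08, 2.49, 0.85, 0.05, 0.67] 0.0 [-0.23, 
[... 651 characters left out ...]
-6) 0.0196 [-0.21, -0.12, 2.54, 4.04, 0.0, -2.51] 0.0 [-0.23, -0.1, 2.42, 0.1, 0.3, 1.43]
60 (-76, -4) 0.0195 [-0.21, -0.07, 2.5, 4.08, 0.0, -2.54] 0.0 [-0.22, -0.05, 2.37, 0.09, 0.3, 1.44]
60 (-34, 36) 0.0343 [-0.21, -0.07, 2.43, 3.74, 0.0, -2.19] 0.0 [-0.22, -0.04, 2.27, 0.06, 0.39, 1.47]
65 (-105, 40) 0.0711 [-0.21, -0.23, 2.57, 4.05, 0.0, -2.51] 0.0 [-0.23, -0.16, 2.34, 0.05, 0.53, 1.48]
65 (-100, -6) 0.0406 [-0.21, -0.11, 2.54, 4.04, 0.0, -2.51] 0.0 [-0.22, -0.07, 2.36, 0.06, 0.42, 1.47]
65 (-76, -4) 0.0405 [-0.21, -0.07, 2.49, 4.09, 0.0, -2.55] 0.0 [-0.22, -0.03, 2.32, 0.05, 0.42, 1.48]
65 (-34, 36) 0.061 [-0.21, -0.07, 2.43, 3.78, 0.0, -2.24] 0.0 [-0.22, -0.01, 2.21, 0.04, 0.51, 1.49]
```

Run:
```python
from kin import *
from h import *
import pickle
im=pickle.load(open("top0.pkl","rb"));f=im["frame"]
C=np.array([px2w(im,u,v,d=im["depth"][v,u]) for v in range(230,310) for u in range(375,440) if im["depth"][v,u]>0])
for lo in(80,120):
    b=C[(C[:,2]>lo)&(C[:,2]<160)]
    c=cv2.boxPoints(cv2.minAreaRect(b[:,:2].astype(np.float32)))
    print(lo,c.round().tolist(),[ (E('z',-yaw).apply([*(p-O[:2]),0])[:2]).round().tolist() for p in c],b[:,2].max())
J=Ro.from_euler('xyz',[np.pi,0,.3708]);Rc=E('z',-np.radians(21.6))*E('y',np.radians(21.6))*J
cur=np.array([244.588+.9*120,-629.122+2*120-.1*120,246.7+.9*120]);print(cur)
for c in((-110,70),(-105,-12),(-72,-12),(-67,19),(-61,34),(-34,34)):
    p,R=tgt(*c,np.radians(60),1);print(c,p.round(1),((R*Rc.inv()).as_rotvec()/2/np.pi).round(3),R.as_euler('xyz').round(3))
```

```text
80 [[323.0, -186.0], [330.0, -287.0], [474.0, -278.0], [467.0, -176.0]] [[-288.0, -132.0], [-264.0, -231.0], [-124.0, -197.0], [-148.0, -99.0]] 149.35873182927583
120 [[348.0, -199.0], [352.0, -271.0], [431.0, -266.0], [426.0, -194.0]] [[-261.0, -141.0], [-245.0, -212.0], [-168.0, -193.0], [-185.0, -123.0]] 149.35873182927583
[ 352.588 -401.122  354.7  ]
(-110, 70) [509.3 -83.7 162.4] [-0.034 -0.137 -0.03 ] [ 3.142 -0.524 -0.171]
(-105, -12) [514.2 -84.5  80.4] [-0.034 -0.137 -0.03 ] [ 3.142 -0.524 -0.171]
(-72, -12) [546.7 -90.1  80.4] [-0.034 -0.137 -0.03 ] [ 3.142 -0.524 -0.171]
(-67, 19) [551.7 -91.  111.4] [-0.034 -0.137 -0.03 ] [ 3.142 -0.524 -0.171]
(-61, 34) [557.6 -92.  126.4] [-0.034 -0.137 -0.03 ] [ 3.142 -0.524 -0.171]
(-34, 34) [584.2 -96.6 126.4] [-0.034 -0.137 -0.03 ] [ 3.142 -0.524 -0.171]
```

```bash
python3 -m crank '[[0.09,0.2,-0.02,-0.0034,-0.0137,-0.003],[0.18,0.4,-0.04,-0.0068,-0.0274,-0.006],[0.27,0.6,-0.06,-0.0102,-0.0411,-0.009],[0.36,0.8,-0.08,-0.0136,-0.0548,-0.012],[0.45,1,-0.1,-0.017,-0.0685,-0.015]]' 1 3
python3 -m crank '[[0.09,0.2,-0.04,-0.0034,-0.0137,-0.003],[0.18,0.4,-0.08,-0.0068,-0.0274,-0.006],[0.27,0.6,-0.12,-0.0102,-0.0411,-0.009],[0.36,0.8,-0.16,-0.0136,-0.0548,-0.012],[0.45,1,-0.2,-0.017,-0.0685,-0.015]]'
python3 -m crank '[[0.1,0.2,-0.08,0,0,0],[0.2,0.4,-0.15,0,0,0],[0.3,0.55,-0.22,0,0,0],[0.41,0.68,-0.3,0,0,0],[0.41,0.68,-0.3,0,0,0]]'
python3 -c "
from workcell import bot;s=bot.get_state();print(s['joint_positions'].round(3),s['tool_pos'].round(1),s['ee_rot'].round(4))"
```

```text
time: 1.6
tool_pos: [406.4, -281.8, 342.8]
ee_rot: [-3.093, -0.087, -0.09]
ft_force: [-0.9, 0.4, 0.6]
finger_gap: 0.6
finger_force: 0.0
time: 2.1
tool_pos: [460.4, -162.0, 319.0]
ee_rot: [3.137, -0.529, -0.17]
ft_force: [0.3, 0.6, -0.2]
finger_gap: 0.4
finger_force: 0.0
time: 2.6
tool_pos: [509.6, -78.9, 280.9]
ee_rot: [3.138, -0.522, -0.165]
ft_force: [-0.4, 0.3, 0.1]
finger_gap: 0.2
finger_force: 0.0
[-0.216 -0.391  2.238  0.031  0.773  1.504] [509.6 -78.9 280.9] [ 3.138  -0.5215 -0.1651]
```

```bash
python3 -m crank '[[0,0,-0.25,0,0,0],[0,0,-0.5,0,0,0],[0,0,-0.75,0,0,0],[0,0,-1,0,0,0],[0,0,-1,0,0,0]]'
python3 - <<'E'
from h import *
o=[]
for n,(u,v) in(("side",(330,190)),("top",(360,215))):
    f=bot.get_image(n)["frame"][v-75:v+75,u-75:u+75];o.append(cv2.resize(f,(400,400),interpolation=2))
cv2.imwrite("pics/a1.png",np.hstack(o))
E
```

```text
time: 3.1
tool_pos: [505.7, -80.2, 157.4]
ee_rot: [3.139, -0.514, -0.169]
ft_force: [-0.4, 0.4, -1.1]
finger_gap: 0.5
finger_force: 0.0
```

View pics/a1.png

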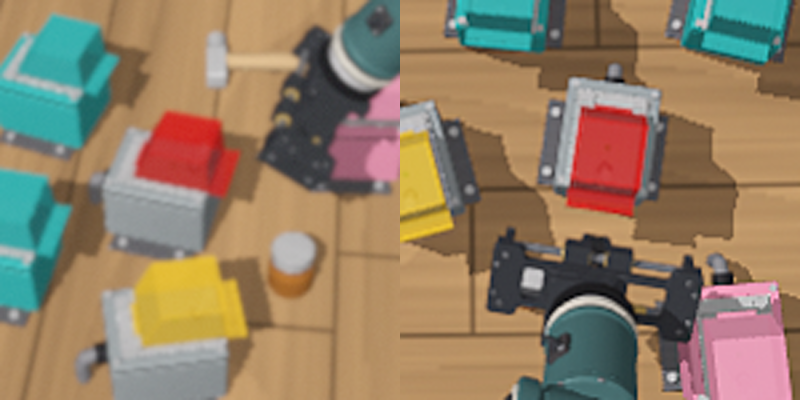

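The finger is centred in front of the red lip (crop top view: finger (595,245), lip (600,205)). The gripper body clears pink by a little, so I'll shift 4 mm left and descend.

```bash
python3 -m crank '[[0.02,0.03,-0.18,0,0,0],[0.03,0.03,-0.35,0,0,0],[0.04,0.03,-0.52,0,0,0],[0.04,0.03,-0.68,0,0,0],[0.04,0.03,-0.68,0,0,0]]'
python3 -m crank '[[0,0,0,0,0,0],[0,0,0,0,0,0],[0,0,0,0,0,0],[0,0,0,0,0,0],[0,0,0,0,0,0]]'
python3 - <<'E'
from h import *
im=bot.get_image("side");d=im["depth"];f=im["frame"]
cv2.imwrite("pics/a2.png",cv2.resize(f[130:230,280:420],(800,571),interpolation=2))
s=bot.get_state();print(s['joint_positions'].round(3),s['tool_pos'].round(1),s['ee_rot'].round(4))
E
```

```text
time: 3.7
tool_pos: [514.4, -76.4, 80.9]
ee_rot: [3.139, -0.523, -0.169]
ft_force: [-1.3, 0.2, 0.7]
finger_gap: 0.3
finger_force: 0.0
time: 4.2
tool_pos: [515.0, -76.0, 81.8]
ee_rot: [3.14, -0.525, -0.169]
ft_force: [-0.5, -1.2, -0.3]
finger_gap: 0.3
finger_force: 0.0
[-0.205 -0.109  2.442  0.058  0.285  1.484] [514.8 -75.9  81.6] [ 3.1399 -0.5251 -0.1689]
```

View pics/a2.png

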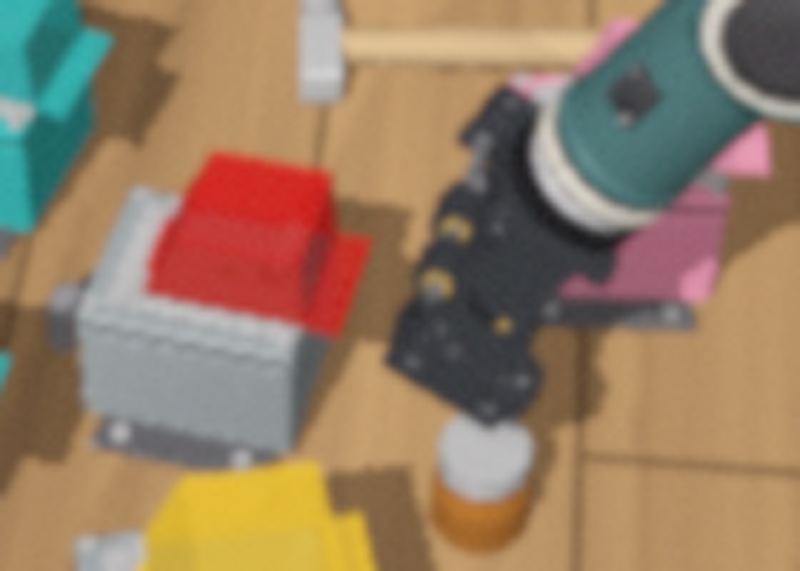

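The finger tip is below and in front of the lip, and the jar (485,480) and pink box are clear. Next it goes in under the lip and lifts along the lip's arc.

```bash
python3 -m crank '[[0.07,-0.012,0,0,0,0],[0.14,-0.024,0,0,0,0],[0.21,-0.036,0,0,0,0],[0.27,-0.047,0,0,0,0],[0.27,-0.047,0,0,0,0]]'
python3 -m crank '[[0.01,-0.002,0.06,0,0,0],[0.02,-0.003,0.12,0,0,0],[0.03,-0.005,0.19,0,0,0],[0.04,-0.007,0.26,0,0,0],[0.04,-0.007,0.26,0,0,0]]'
python3 -m crank '[[0.02,-0.003,0.05,0,0,0],[0.03,-0.005,0.09,0,0,0],[0.05,-0.009,0.125,0,0,0],[0.05,-0.009,0.125,0,0,0],[0.05,-0.009,0.125,0,0,0]]'
cat > look.py <<'E'
import sys
from h import *
o=[]
for n,(u,v) in(("side",(330,185)),("top",(360,205))):
    f=bot.get_image(n)["frame"][v-50:v+50,u-50:u+50];o.append(cv2.resize(f,(400,400),interpolation=2))
cv2.imwrite(f"pics/{sys.argv[1]}.png",np.hstack(o))
s=bot.get_state();print(s['tool_pos'].round(1),s['ft_force'].round(1))
E
python3 look.py a3
```

```text
time: 4.75
tool_pos: [546.3, -81.4, 79.5]
ee_rot: [3.14, -0.52, -0.169]
ft_force: [-1.6, 0.6, -0.8]
finger_gap: 0.9
finger_force: 1.1
time: 5.25
tool_pos: [553.2, -82.7, 114.4]
ee_rot: [3.14, -0.528, -0.169]
ft_force: [-1.4, 0.5, 0.2]
finger_gap: 0.6
finger_force: 0.7
time: 5.75
tool_pos: [558.2, -83.6, 127.6]
ee_rot: [3.14, -0.525, -0.169]
ft_force: [0.4, -0.2, -0.5]
finger_gap: 0.6
finger_force: 0.1
[557.7 -83.5 127.1] [ 0.2  0.  -0.1]
```

View pics/a3.png

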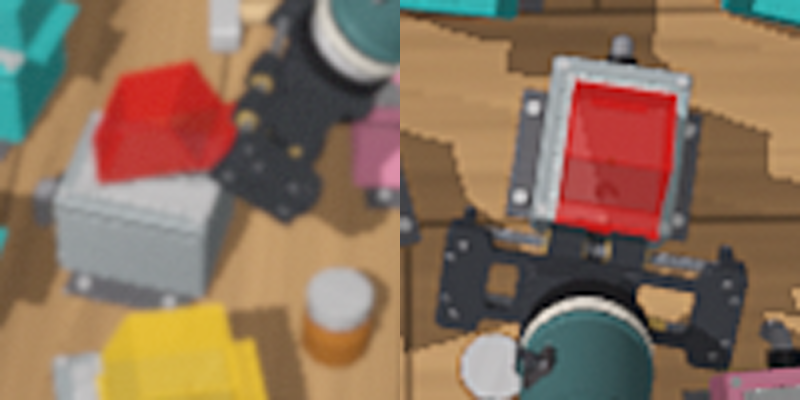

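The guard is up about 25°, resting on the finger, and the yellow guard and jar are untouched. Now I push the toggle over.

```bash
python3 -m crank '[[0.03,-0.005,0,0,0,0],[0.06,-0.01,0,0,0,0],[0.09,-0.015,0,0,0,0],[0.12,-0.02,0,0,0,0],[0.12,-0.02,0,0,0,0]]'
python3 -m crank '[[0.02,-0.003,0,0,0,0],[0.04,-0.007,0,0,0,0],[0.06,-0.01,0,0,0,0],[0.08,-0.014,0,0,0,0],[0.1,-0.018,0,0,0,0]]'
python3 -m crank '[[0,0,0,0,0,0],[0,0,0,0,0,0],[0,0,0,0,0,0],[0,0,0,0,0,0],[0,0,0,0,0,0]]'
python3 look.py a4
```

```text
time: 6.35
tool_pos: [572.5, -85.9, 127.0]
ee_rot: [3.14, -0.524, -0.169]
ft_force: [-1.2, 0.1, -0.5]
finger_gap: 0.8
finger_force: 0.8
time: 6.85
tool_pos: [584.8, -88.2, 127.7]
ee_rot: [3.14, -0.525, -0.169]
ft_force: [-1.3, -0.5, -0.2]
finger_gap: 0.3
finger_force: 0.2
time: 7.35
tool_pos: [584.1, -88.0, 127.3]
ee_rot: [3.14, -0.524, -0.169]
ft_force: [-0.5, 0.2, 0.6]
finger_gap: 0.2
finger_force: 0.1
[584.1 -88.1 127.3] [ 0.2  0.4 -0.6]
```

View pics/a4.png

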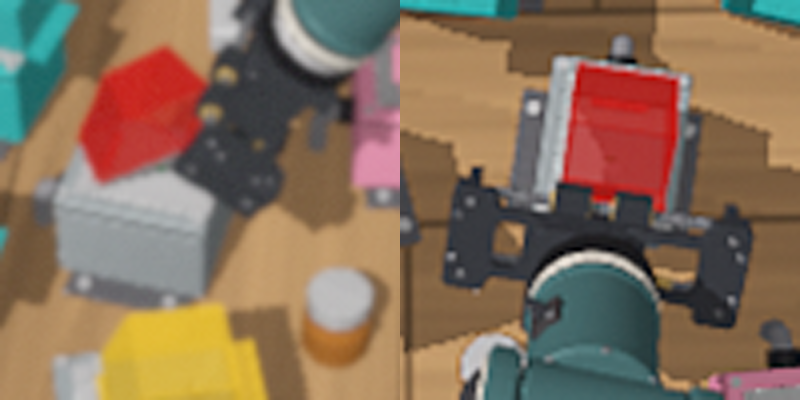

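The guard is held up about 40°. The force is low, so I'll edge forward to feel where the toggle rests at its on-stop.

```bash
for i in 1; do python3 -m crank '[[0.005,-0.001,0,0,0,0],[0.01,-0.002,0,0,0,0],[0.015,-0.003,0,0,0,0],[0.02,-0.003,0,0,0,0],[0.02,-0.003,0,0,0,0]]' | grep -E 'pos|ft'; done
python3 -m crank '[[0.005,-0.001,0,0,0,0],[0.01,-0.002,0,0,0,0],[0.015,-0.003,0,0,0,0],[0.02,-0.003,0,0,0,0],[0.02,-0.003,0,0,0,0]]' | grep -E 'pos|ft'
```

```text
tool_pos: [586.3, -88.4, 127.0]
ft_force: [-1.9, 0.5, 0.3]
tool_pos: [587.5, -88.5, 126.5]
ft_force: [-10.6, 1.1, 6.5]
```

Contact came at a corner x of about -32 mm, which matches the front face of a toggle in the on position (-32.5). I'll retrace the path out.

```bash
python3 -m crank '[[-0.06,0.01,0,0,0,0],[-0.12,0.02,0,0,0,0],[-0.18,0.03,0,0,0,0],[-0.22,0.038,0,0,0,0],[-0.26,0.044,0,0,0,0]]' | grep -E 'pos|ft'
python3 -m crank '[[-0.01,0.002,-0.04,0,0,0],[-0.03,0.005,-0.08,0,0,0],[-0.05,0.009,-0.125,0,0,0],[-0.06,0.011,-0.18,0,0,0],[-0.07,0.013,-0.24,0,0,0]]' | grep -E 'pos|ft'
python3 -m crank '[[-0.01,0.002,-0.05,0,0,0],[-0.02,0.003,-0.1,0,0,0],[-0.02,0.003,-0.145,0,0,0],[-0.02,0.003,-0.18,0,0,0],[-0.02,0.003,-0.18,0,0,0]]' | grep -E 'pos|ft'
python3 -m crank '[[-0.07,0.012,0,0,0,0],[-0.14,0.024,0,0,0,0],[-0.21,0.036,0,0,0,0],[-0.25,0.043,0,0,0,0],[-0.25,0.043,0,0,0,0]]' | grep -E 'pos|ft'
python3 look.py a5
```

```text
tool_pos: [557.4, -83.4, 127.4]
ft_force: [0.5, -0.7, -0.4]
tool_pos: [548.4, -81.8, 97.1]
ft_force: [-2.2, -0.9, -0.7]
tool_pos: [547.0, -81.5, 76.4]
ft_force: [0.2, 0.4, 0.1]
tool_pos: [516.0, -76.2, 76.8]
ft_force: [0.1, 0.4, -0.2]
[517.1 -76.4  77.3] [0.1 0.  0. ]
```

View pics/a5.png

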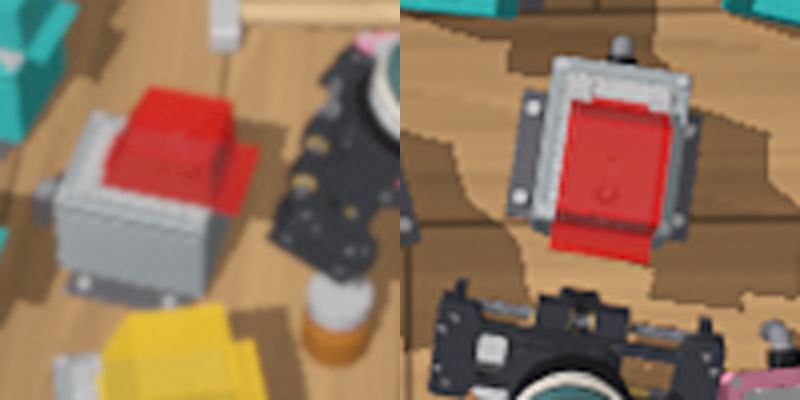

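The guard is shut and the finger is clear. I'll rise away, then compare the toggle through the guard before and after.

```bash
python3 -m crank '[[0,0,0.2,0,0,0],[-0.05,0,0.4,0,0,0],[-0.1,0,0.6,0,0,0],[-0.15,0,0.8,0,0,0],[-0.2,0,1,0,0,0]]'
python3 -m crank '[[0,0,0.2,0,0,0],[0,0,0.4,0,0,0],[0,0,0.6,0,0,0],[0,0,0.6,0,0,0],[0,0,0.6,0,0,0]]'
python3 - <<'E'
from h import *
import pickle
rows=[]
for n,(u,v,w) in(("top",(362,192,26)),("side",(321,175,26))):
    a=pickle.load(open(n+"0.pkl","rb"));b=bot.get_image(n)
    r=[]
    for f in(a["frame"],b["frame"]):
        c=cv2.resize(f[v-w:v+w,u-w:u+w,2],(300,300),interpolation=2);r.append(cv2.createCLAHE(4,(3,3)).apply(c))
    rows.append(np.hstack(r))
    d=cv2.absdiff(a["frame"],b["frame"]).max(2);print(n,np.argwhere(d[150:235,250:400]>25).shape)
    for nm,(x0,x1,y0,y1) in dict(yel=(255,320,170,240),jar=(318,350,232,262),red=(335,395,160,225)).items():
        if n=="top":print(nm,int((d[y0:y1,x0:x1]>25).sum()))
cv2.imwrite("pics/a6.png",np.vstack(rows))
E
```

```text
time: 11.05
tool_pos: [493.0, -76.4, 198.2]
ee_rot: [3.14, -0.525, -0.169]
ft_force: [0.4, -0.7, -0.0]
finger_gap: 0.6
finger_force: 0.0
time: 11.55
tool_pos: [493.2, -76.4, 269.0]
ee_rot: [3.14, -0.525, -0.169]
ft_force: [0.0, 0.1, -0.8]
finger_gap: 0.5
finger_force: 0.0
top (132, 2)
yel 23
jar 807
red 0
side (269, 2)
```

View pics/a6.png

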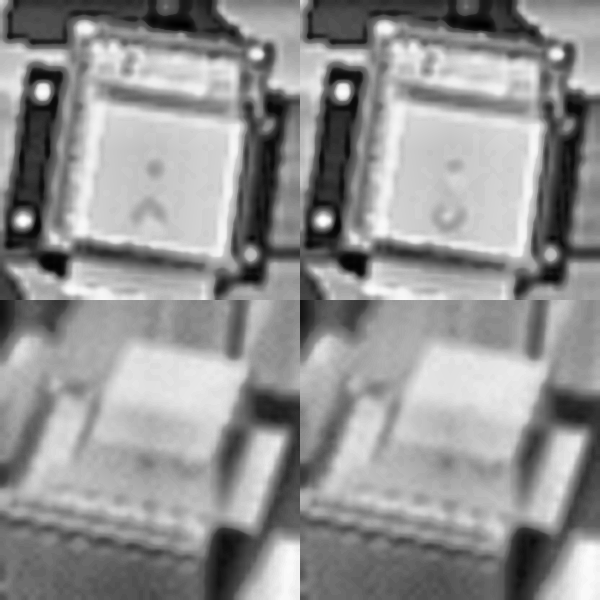

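Before, the bat hid the lower half of the nut ring (150,210). Now it hides the upper side (450,210), so the toggle leans back and is on. The guard matches its first image exactly (0 changed pixels), so I'm handing in.

```bash
python3 -c "
from workcell import bot;print(bot.hand_in())"
```

```text
the job is handed in; nothing more can be done
None
```

The red-guarded toggle is on and its guard is fully shut, going by the camera images. I saw no contact with the yellow switch or loose things, and I handed the job in at about 11.6 s.

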